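# Swing a forked gauge bar into line on an inspection plate

## Robot

A 6-joint arm with a two-finger parallel gripper is mounted at the origin on the work surface. World frame = base frame: x ahead of the robot, y to its left, z up, the work surface at z = 0. Lengths are in m, angles in degrees, forces in N, time in s.
With the tool pointing down it reaches from about 0.375 to 0.75 m from the base axis. Payload 9 kg.
Tool frame: the origin (TCP) lies where the fingers leave the gripper's body, on its centre line; the fingertips stand 73 mm ahead of it and the grasp point (between the pads) lies 54 mm ahead of it (robot.tip_reach is the distance from the TCP to the fingertips, in m); z points along the fingers, y is the direction in which the jaws open and shut (so a half turn about z gives the same grasp; the last joint's range is limited). The gripper opens to 85 mm and grips with 20 to 120 N. Pads are 22 mm wide; open, the fingers measure 114 mm over their backs; the gripper's body (76 mm by 85 mm) begins 54 mm behind the grasp point. The pads swing forward as they close: fully open they stand 13 mm farther back than shut.
Start: joints at [-88.619, 5.964, 5.575, 89.605, 0, 77.527], TCP at [0.144, -0.583, 0.304] pointing down, gripper open.
Joint ranges: [-171.21, 171.21], [-48.23, 106.86], [-62.78, 66.21], [-105.2, 120.99], [-86.42, 89.51], [-180, 180]. Speed limits (degrees/s): [127.2, 127.2, 147.25, 180, 180, 180].

## Interface

Orientations are given as [roll, pitch, yaw] about the fixed x, y, z axes, in that order (R = Rz(yaw) Ry(pitch) Rx(roll)).
In Python, from plant import robot gives the robot as it stands. Calls block until the motion is done:
- robot.move_pose(position, orientation): joint-space move of the TCP to a pose.
- robot.line_to(position, vel=0.15, rotation=None, guard=None): straight line of the TCP; rotation=None keeps the orientation; vel is the mean speed in m/s. With guard (N) it stops when the force on the tool has changed by that much, and returns True; else False.
- robot.goto_joints(angles): joint-space move.
- robot.set_gripper(opening): finger opening in m; the grip force is fixed at half the most; returns when the fingers have stopped.
- robot.pause(seconds).
- robot.ik(position, orientation): joint angles nearest the present ones, or None.
- robot.observe(): the state.
- robot.grab_frame(name): name is "scene" or "top" or "wrist"; returns the picture (480x640x3 uint8, blue, green, red); there is no depth.
- robot.get_calibration(name): a dict with "vertical_fov" (degrees; the focal length in pixels is half the picture's height over the tangent of half this angle, whatever the lens; pixels are square), "cx", "cy" (the principal point, pixels), "rvec" (rotation vector, rad) and "tvec" (3), from world to camera coordinates, as OpenCV has them. Camera axes: x right, y down, z forward; pixel columns grow to the right and rows downward; lengths in m; the calibration is good to about 2 mm. A picture is of the moment at which its call begins: read the wrist's pose just before it. get_calibration takes no time and is no camera call; for the wrist camera it gives the pose at the moment of the call.
A pose or a line that the arm cannot do raises robot.IKError and nothing moves.
- robot.job_done(): hands the job in, once; it reports no verdict.
The state is a dict: "time": time; "q": joint angles; "qvel": joint speeds; "joint_torque": joint torques, N m; "tool_pos": TCP position; "tcp_rot": TCP orientation; "ft_force": force on the tool from outside, world axes, zero at the start; "torque": the same for the moment, N m; "gripper_width": finger opening in m.
Only numpy, scipy, OpenCV 4.12 (cv2) and the standard library are available. Lean on these libraries where they do the work, as an engineer would, in place of code of your own. Each camera call takes 0.05 s, during which the arm holds its last target.

## Task

The aluminium gauge bar lies askew on the inspection plate: push its forked end gently but firmly onto the plate's steel post (a push of roughly 10 N for a moment) while the bar still stands well askew. Then, keeping the fork pressed on the post, swing the bar steadily about it until its round nose rolls past the sprung roller and its side lies against the red stop pin, held there by the roller, and let go. Never press the bar on post or pin with more than about 15 N, and leave the gears, sleeves and wrench where they are.

Things in the scene. Friction and masses are not known exactly. Their poses are not given: they have to be found in the camera images.
- bar_mid (a point): Centre, half-way up, of the loose aluminium gauge bar (about 0.5 kg) lying flat on the black plate: straight body 170 long, 28 wide, 36 high, orange stripe on top of its fork half. x axis runs along it from fork to round nose, z up. The half-round nose (radius 14) has its arc centre 85 towards +x. Grasp across the 28 mm width from above, near this point. (mm)
- fork (a point): Where the post's axis lies when the bar's fork is fully bedded on the post: on the bar's centre line, 99 mm towards -x from bar_mid, 18 mm above the underside. The fork is a V: apex 85 mm from bar_mid, two arms at 45 degrees to either side of -x, 26 mm long, 8 mm thick, bar's full height, 48 mm wide over all, ends 103 mm from bar_mid. Same axes as bar_mid.
- plate: Black stone inspection plate, fixed, 340 x 280 x 50 mm (top 50 mm above the table); origin at its underside's centre. Its x axis is the direction of the line (white stripe, through the post) into which the bar must come, from post to roller. The bar starts on the line's +y side, nose 0.38 to 0.82 rad off towards +y, fork 15 to 100 mm off the post, and swings to -y.
- post_zero (a point): Middle of the post's range: the steel post (carriage_c0; 20 mm across, 42 mm high, brass washer at its foot) stands mid-stripe, its axis anywhere up to 20 mm either side of this point along the plate's x. Where it is clamped is not measured: find it by feel or sight. 18 mm above the plate's top, axes as the plate's. Post, red pin and roller block share one locked strip, shifted together.
- pin_zero (a point): Middle of the red stop pin's range (carriage_c1; 16 mm across, 42 mm high): the pin is shifted along the plate's x by just as much as the post. It always stands 167 mm from the post along x and 22 mm to the line's -y side, so that the bar, fork on the post and side against the pin, lies in line. 18 mm above the plate's top.
- plunger (a joint): Push-back (m, plate +x) of the sprung brass roller (16 mm across, in a blue block 40 mm high): 0 out, 0.0015 bar home, 0.008 nose passing. Spring 3.6 N at 0, plus 0.6 N per mm. Its centre is 198 mm along x from the post, 15.6 mm to the line's +y side; it meets the nose about 0.2 rad before home, pushes most near 0.08 rad, then urges the bar to pin and post.
- bar: The gauge bar again, origin at the centre of its underside, same axes.
- gear_a: Bystander: brass gear with a steel hub, 62 mm across, 34 mm high, on the plate's corner near the post on the +y side; origin under its centre.
- gear_b: Bystander: brass gear on the table, as gear_a.
- gear_c: Bystander: aluminium gear on the table, 74 mm across, 34 mm high.
- sleeve_a: Bystander: steel sleeve 36 mm across, 35 mm high, on the plate's -y edge near the roller end.
- sleeve_b: Bystander: steel sleeve 48 mm across, 50 mm high, on the table.
- sleeve_c: Bystander: dark steel sleeve 48 mm across, 50 mm high, on the table.
- wrench: Bystander: wrench lying on the table.
There are look-alikes about, which are no part of the job. Of the things that look like the bar, the largest one is meant.

How it is judged:
By the outcome, as a careful person would: the job done as asked, in the order asked, and still so for the second after the job is handed in, with the robot touching nothing.
It also fails if it takes over 64 s, if anything falls off the work surface, if the arm or the gripper's body presses on something with over 40 N, if the wrist force passes 120 N, or if a joint passes its speed limit or range.

## Working session

There is one attempt and no reset: what is moved stays moved. The work goes in short steps, each a Python script; the robot and the scene stay as the last script left them, time stands still between calls to the robot, and variables do not carry over. Pictures are saved under pics/ and viewed, and the job is handed in when it is done.

```bash
ls; mkdir -p pics; python3 - <<'E'
from plant import robot
import cv2
o=robot.observe(); print({k:o[k] for k in('time','tool_pos','tcp_rot','ft_force','gripper_width')})
for n in('scene','top','wrist'):
    c=robot.get_calibration(n); print(n,c)
    cv2.imwrite(f'pics/{n}0.png',robot.grab_frame(n))
E
```

```text
pics
{'time': 0.0, 'tool_pos': array([ 0.14368094, -0.58229198,  0.30310644]), 'tcp_rot': array([-1.79924124e+02, -1.60636474e-02,  1.38562284e+01]), 'ft_force': array([-1.04854839,  0.10420924, -0.13004031]), 'gripper_width': 0.08541061644845223}
scene {'vertical_fov': 50.39449906777726, 'cx': 323.3006224213293, 'cy': 235.7863957851212, 'rvec': array([ 1.54786085,  2.13786347, -0.74880782]), 'tvec': array([ 0.16993575, -0.34838073,  1.43555786])}
top {'vertical_fov': 44.530326749377366, 'cx': 330.2072014973179, 'cy': 237.9174546195151, 'rvec': array([ 2.15292413, -2.11476454,  0.17465312]), 'tvec': array([-0.01869831,  0.51478985,  1.53328951])}
wrist {'vertical_fov': 65.36382879762458, 'cx': 319.7816036312686, 'cy': 236.76348459067, 'rvec': array([-2.29664089,  1.79899916,  0.24965576]), 'tvec': array([-0.59981734, -0.03524693,  0.37786914])}
```

View pics/scene0.png

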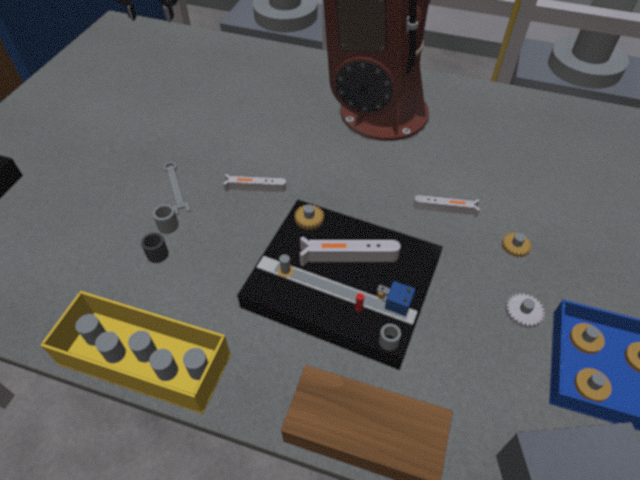

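View pics/top0.png

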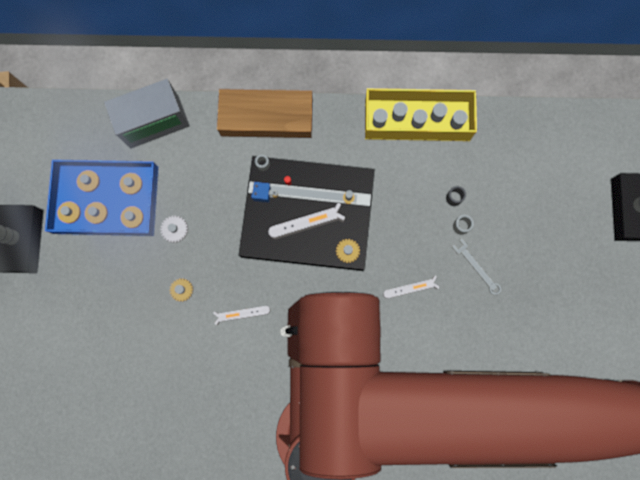

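View pics/wrist0.png

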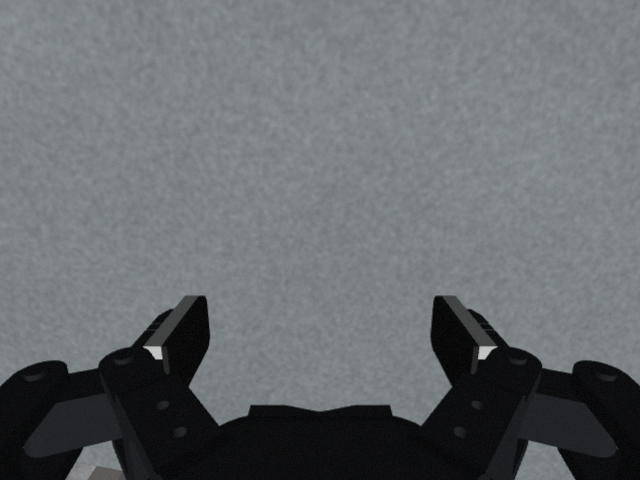

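Candidates for the bar in the top picture are the large one on the black plate (308,221), a small one at (242,314) and a small one at (412,288). I choose the large one on the plate, which carries an orange stripe on its fork half. Next is a close crop to check it.

```bash
python3 - <<'E'
import cv2
im=cv2.imread('pics/top0.png')
c=im[145:280,230:385]; cv2.imwrite('pics/top0c.png',cv2.resize(c,None,fx=5,fy=4.4 if 0 else 5,interpolation=cv2.INTER_CUBIC)[:600])
im=cv2.imread('pics/scene0.png')
c=im[195:365,230:450]; cv2.imwrite('pics/scene0c.png',cv2.resize(c,None,fx=3.5,fy=3.5,interpolation=cv2.INTER_CUBIC))
E
```

```text
(no output)
```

View pics/top0c.png

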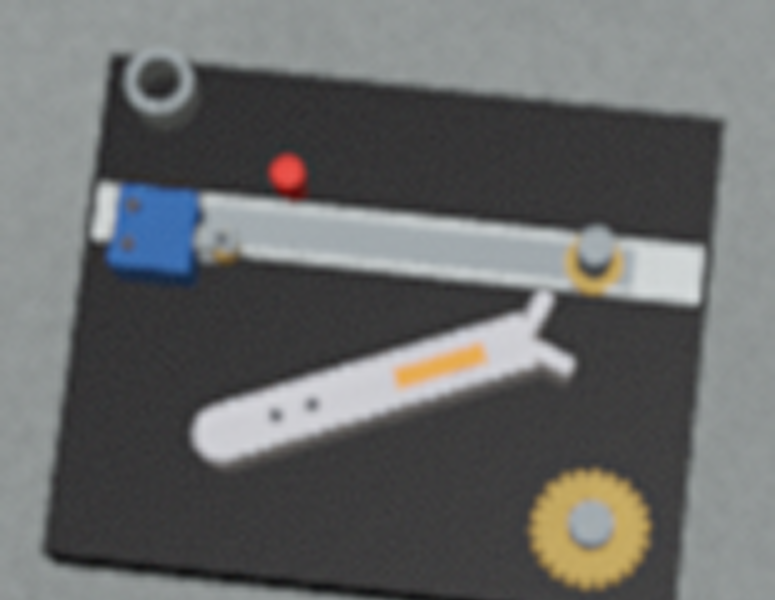

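View pics/scene0c.png

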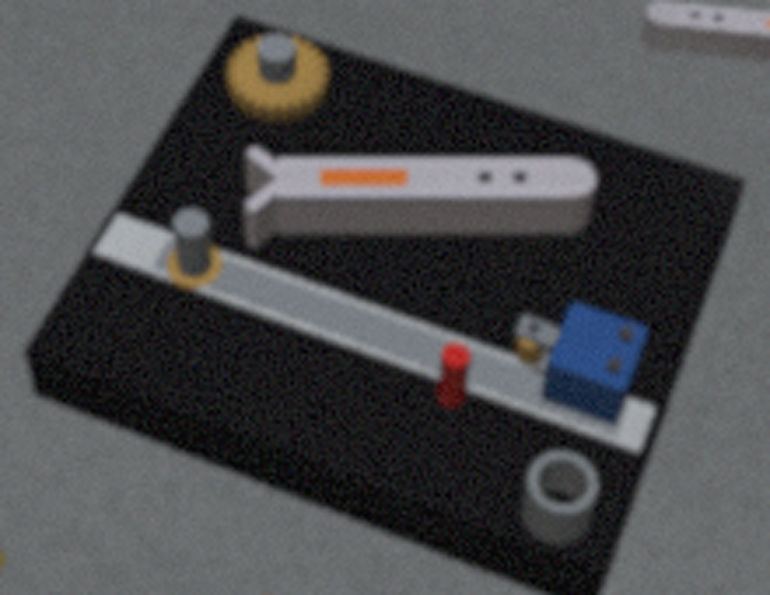

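The crop confirms the bar: the big fork-ended one on the plate. The crop also shows the post at (597,246), the red pin at (288,172) and the roller at (222,240). Next I convert these to world positions.

```bash
cat > h.py <<'E'
import numpy as np, cv2
from plant import robot
def proj(cal,P):
    f=240/np.tan(np.radians(cal['vertical_fov']/2)); R=cv2.Rodrigues(np.array(cal['rvec']))[0]
    p=R@np.asarray(P,float)+cal['tvec']; return np.array([f*p[0]/p[2]+cal['cx'],f*p[1]/p[2]+cal['cy']])
def unproj(cal,uv,z):
    f=240/np.tan(np.radians(cal['vertical_fov']/2)); R=cv2.Rodrigues(np.array(cal['rvec']))[0]
    d=R.T@np.array([(uv[0]-cal['cx'])/f,(uv[1]-cal['cy'])/f,1]); o=-R.T@np.array(cal['tvec'])
    return o+d*(z-o[2])/d[2]
E
python3 - <<'E'
from h import *
np.set_printoptions(precision=4,suppress=True)
def run(name,pts,x0,y0,s):
    c=robot.get_calibration(name)
    R={}
    for k,(u,v,z) in pts.items():
        R[k]=unproj(c,((u+.5)/s-.5+x0,(v+.5)/s-.5+y0),z); print(name,k,R[k])
    return R
t=run('top',dict(post=(597,246,.092),pin=(288,172,.092),st1=(100,211,.05),st2=(694,273,.05),nose_tip=(193,440,.086),o1=(396,376,.086),o2=(486,354,.086),h1=(276,415,.086),h2=(313,404,.086),armA=(545,295,.086),armB=(572,370,.086),c1=(722,122,.05),c2=(113,57,.05),c3=(47,555,.05),gear=(591,523,.084)),230,145,5)
s=run('scene',dict(post=(192,222,.092),pin=(456,355,.092),st1=(110,235,.05),st2=(645,425,.05),o1=(321,177,.086),o2=(407,177,.086),h1=(484,177,.086),h2=(519,177,.086),nose=(597,178,.086),armA=(252,150,.086),armB=(250,210,.086)),230,195,3.5)
for R in(t,s):
    d=R['h1']-R['h2'] if 0 else R['st1']-R['st2']; print('stripe dir',np.degrees(np.arctan2(d[1],d[0])))
    d=R['pin']-R['post']; print('post-pin',np.linalg.norm(d),np.degrees(np.arctan2(d[1],d[0])+np.arctan2(22,167)))
    d=R['h1']-R['o2']; print('bar dir',np.degrees(np.arctan2(d[1],d[0])), (R['armA']+R['armB'])/2)
E
```

```text
top post [ 0.6256 -0.0571  0.092 ]
top pin [0.6629 0.107  0.092 ]
top st1 [0.6507 0.2119 0.05  ]
top st2 [ 0.6219 -0.1109  0.05  ]
top nose_tip [0.519  0.1529 0.086 ]
top o1 [0.5551 0.0474 0.086 ]
top o2 [0.5677 0.0004 0.086 ]
top h1 [0.5331 0.1099 0.086 ]
top h2 [0.5393 0.0906 0.086 ]
top armA [ 0.6    -0.0302  0.086 ]
top armB [ 0.5599 -0.045   0.086 ]
top c1 [ 0.7066 -0.1256  0.05  ]
top c2 [0.7376 0.2083 0.05  ]
top c3 [0.4618 0.2325 0.05  ]
top gear [ 0.4791 -0.0561  0.084 ]
scene post [ 0.6267 -0.0549  0.092 ]
scene pin [0.6646 0.1089 0.092 ]
scene st1 [ 0.6224 -0.1102  0.05  ]
scene st2 [0.6491 0.2135 0.05  ]
scene o1 [0.5693 0.0023 0.086 ]
scene o2 [0.5537 0.0493 0.086 ]
scene h1 [0.5398 0.0914 0.086 ]
scene h2 [0.5334 0.1106 0.086 ]
scene nose [0.52   0.1534 0.086 ]
scene armA [ 0.5631 -0.0421  0.086 ]
scene armB [ 0.6045 -0.0285  0.086 ]
stripe dir 84.90217351192362
post-pin 0.16831879390584586 84.68952343403195
bar dir 107.53420490088847 [ 0.58   -0.0376  0.086 ]
stripe dir -94.70830455036366
post-pin 0.16807797402435212 84.49228582361395
bar dir 108.33741831028178 [ 0.5838 -0.0353  0.086 ]
```

```bash
python3 - <<'E'
from h import *
np.set_printoptions(precision=4,suppress=True)
print(robot.tip_reach, robot.ik([.55,.059,.30],[180,0,108]), robot.ik([.55,.059,.30],[180,0,-72]))
robot.move_pose([.555,.04,.32],[180,0,108])
o=robot.observe(); print(o['time'],o['tool_pos'],o['tcp_rot'],o['ft_force'],o['q'])
c=robot.get_calibration('wrist'); im=robot.grab_frame('wrist'); cv2.imwrite('pics/w1.png',im); 
import pickle; pickle.dump(c,open('w1.pkl','wb'))
R=cv2.Rodrigues(c['rvec'])[0]; print('cam',-R.T@c['tvec'],R[2])
E
```

```text
0.0726 [-7.427  -2.2823 -3.2426 89.0397  0.     64.573 ] [  -7.427    -2.2823   -3.2426   89.0397    0.     -115.427 ]
2.7917 [0.5551 0.0393 0.3199] [-179.9889    0.0042  107.9247] [ 0.4028  0.6542 -0.9821] [-9.4175 -1.412  -0.3197 91.1002 -0.0088 62.6577]
cam [0.5338 0.1035 0.3888] [ 0.0823 -0.256  -0.9632]
```

View pics/w1.png

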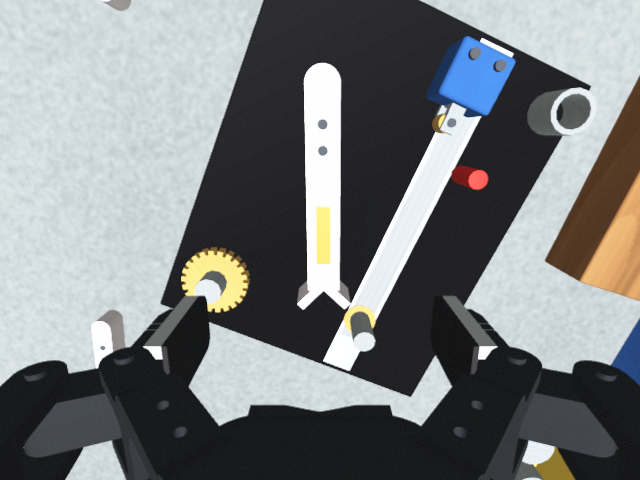

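The wrist picture shows the bar with its nose at (322,63), holes at (323,124) and (323,151), and fork arms near (303,303) and (344,301). The post top is at (364,342) and the pin top at (479,180).

```bash
python3 - <<'E'
from h import *
import pickle
im=cv2.imread('pics/w1.png')
cv2.imwrite('pics/w1c.png',cv2.resize(im[270:370,280:400],None,fx=6,fy=6,interpolation=cv2.INTER_CUBIC))
np.set_printoptions(precision=4,suppress=True)
c=pickle.load(open('w1.pkl','rb'))
P={k:unproj(c,(u,v),z) for k,(u,v,z) in dict(post=(364,342,.092),pin=(479,180,.092),nose=(322.5,63,.086),h1=(322.5,124.5,.086),h2=(322.5,151,.086),or1=(323,207,.086),or2=(323,264,.086),armA=(303,303,.086),armB=(344,301,.086),st1=(338,364,.05),st2=(497,47,.05)).items()}
for k in P: print(k,P[k])
a=lambda d:np.degrees(np.arctan2(d[1],d[0]))
print(a(P['st2']-P['st1']),a(P['pin']-P['post'])+np.degrees(np.arctan2(22,167)),a(P['h1']-P['or2']),a(P['nose']-P['or2']))
E
```

```text
post [ 0.6268 -0.0562  0.092 ]
pin [0.6645 0.1076 0.092 ]
nose [0.5203 0.1513 0.086 ]
h1 [0.5339 0.1096 0.086 ]
h2 [0.5401 0.0905 0.086 ]
or1 [0.5544 0.0479 0.086 ]
or2 [0.5697 0.0007 0.086 ]
armA [ 0.5642 -0.0395  0.086 ]
armB [ 0.5981 -0.0265  0.086 ]
st1 [ 0.623  -0.1114  0.05  ]
st2 [0.6517 0.2127 0.05  ]
84.93152581465885 84.53254123574801 108.23758031335637 108.1782925369374
```

View pics/w1c.png

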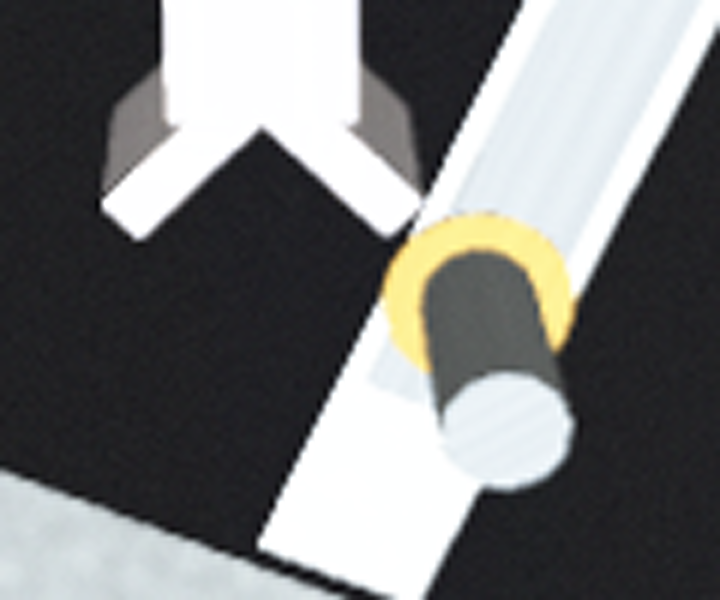

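```bash
python3 - <<'E'
from h import *
np.set_printoptions(precision=4,suppress=True)
m=[.5512,.0573]
robot.move_pose([*m,.20],[180,0,108.2])
print(robot.line_to([*m,.126],vel=.08,guard=12))
o=robot.observe(); print(o['time'],o['tool_pos'],o['ft_force'])
robot.set_gripper(0.02)
o=robot.observe(); print(o['time'],o['tool_pos'],o['tcp_rot'],o['ft_force'],o['torque'],o['gripper_width'])
cv2.imwrite('pics/s2.png',robot.grab_frame('scene')[180:380,220:460].repeat(3,0).repeat(3,1))
E
```

```text
False
4.475 [0.5516 0.0573 0.1266] [-0.2018  0.1982  0.4412]
5.0417 [0.5515 0.0573 0.1264] [179.957    0.014  108.2012] [ 1.1426 -0.4647  2.2408] [ 0.0687 -0.0917 -0.0566] 0.027109083963140376
```

View pics/s2.png

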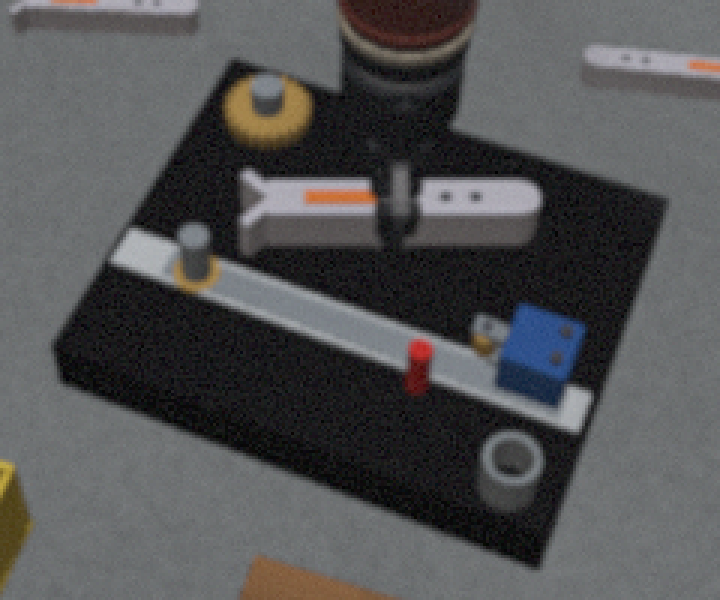

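Bar is gripped (27.1 mm). Next: line up with the post, then push along the bar's axis with a guard.

```bash
python3 - <<'E'
from h import *
np.set_printoptions(precision=4,suppress=True)
phi=108.2; d=np.array([np.cos(np.radians(phi)),np.sin(np.radians(phi))]); n=np.array([-d[1],d[0]])
post=np.array([.6267,-.0561]); z=robot.observe()['tool_pos'][2]
def st(s):
    o=robot.observe(); f=o['ft_force'][:2]; p=o['tool_pos']
    print(s,round(o['time'],2),'fork est',p[:2]-.099*d,'z',p[2],'F axial',f@d,'lat',f@n,'fz',o['ft_force'][2],'tz',o['torque'])
st('start')
for s in(.128,.109):
    print(robot.line_to([*(post+s*d),z],vel=.05,guard=12)); st(s)
robot.pause(.2); st('free')
print(robot.line_to([*(post+.092*d),z],vel=.008,guard=6)); st('contact')
robot.pause(.2); st('contact')
cv2.imwrite('pics/w3.png',robot.grab_frame('wrist'))
E
```

```text
start 5.09 fork est [ 0.5824 -0.0367] z 0.12634340701352034 F axial 0.5556987037604115 lat -1.0000688780481177 fz 2.856846197398224 tz [ 0.0587 -0.129   0.0643]
True
0.128 5.33 fork est [ 0.5833 -0.0365] z 0.12636250592463077 F axial 0.48814099439968467 lat -0.4397419444853385 fz 4.046651103846154 tz [ 0.0311 -0.246  -0.0271]
True
0.109 5.58 fork est [ 0.5837 -0.0365] z 0.1263626738328643 F axial 0.5373495767463554 lat 1.0114386897727823 fz 4.092294441478656 tz [-0.0133 -0.0626  0.0543]
free 5.78 fork est [ 0.5837 -0.0365] z 0.12635220486876814 F axial 0.029144546457747954 lat 0.050467256408513315 fz 5.280895505485849 tz [-0.1128 -0.1138  0.0294]
True
contact 6.67 fork est [ 0.5838 -0.0366] z 0.12637434884859788 F axial 0.3283947697013584 lat 0.5369946787648235 fz 4.239526942324999 tz [-0.0591 -0.0424 -0.0411]
contact 6.87 fork est [ 0.5838 -0.0366] z 0.1264046896465812 F axial 0.9796454267045865 lat 0.7569933652071569 fz 3.88522350971776 tz [-0.0373  0.0183 -0.0858]
```

View pics/w3.png

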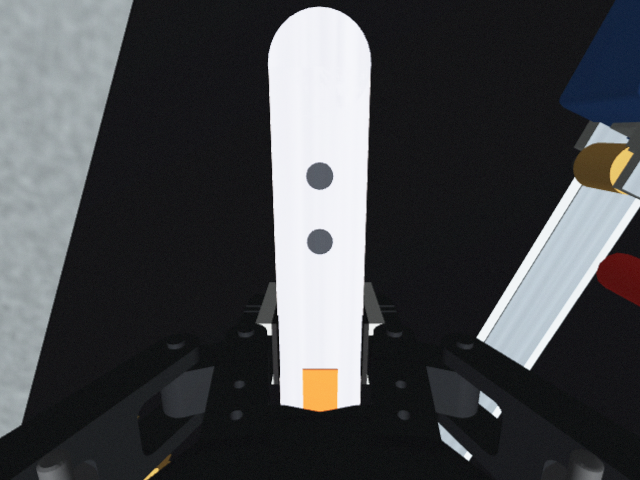

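The guard tripped at once after about 1 mm, far from the post. The +4 N in z suggests the bar is being pressed into the plate. I'll relieve it slightly and log the force as it moves.

```bash
cat >> h.py <<'E'
np.set_printoptions(precision=4,suppress=True)
POST=np.array([.6267,-.0561])
def dn(phi):
    a=np.radians(phi); d=np.array([np.cos(a),np.sin(a)]); return d,np.array([-d[1],d[0]])
def st(s,phi):
    d,n=dn(phi); fs=[];
    for _ in range(4): o=robot.observe(); fs.append(o['ft_force']); robot.pause(.01)
    F=np.mean(fs,0); f=F[:2]; p=o['tool_pos']
    print(s,round(o['time'],2),'fork',p[:2]-.099*d,'z %.4f'%p[2],'ax %.2f lat %.2f fz %.2f tz %.3f'%(f@d,f@n,F[2],o['torque'][2]),'yaw %.2f'%o['tcp_rot'][2])
    return f@d,f@n
E
python3 - <<'E'
from h import *
o=robot.observe(); p=o['tool_pos']
st('a',108.2)
for dz in(.0003,.0006,.001):
    robot.line_to([p[0],p[1],p[2]+dz],vel=.01); robot.pause(.1); st(dz,108.2)
d,n=dn(108.2)
t=[p[0]-.003*0,p[1],p[2]+.001]
robot.line_to([p[0]-n[0]*.003,p[1]-n[1]*.003,p[2]+.001],vel=.02); st('moved',108.2)
E
```

```text
a 6.94 fork [ 0.5838 -0.0366] z 0.1264 ax 0.56 lat 0.70 fz 4.25 tz 0.012 yaw 108.23
0.0003 7.33 fork [ 0.5837 -0.0366] z 0.1264 ax 0.30 lat -1.10 fz -0.88 tz -0.030 yaw 108.22
0.0006 7.71 fork [ 0.5835 -0.0365] z 0.1266 ax -0.12 lat 0.58 fz -4.04 tz -0.003 yaw 108.22
0.001 8.09 fork [ 0.5838 -0.0366] z 0.1274 ax 0.07 lat -0.19 fz -4.17 tz 0.018 yaw 108.23
moved 8.43 fork [ 0.5868 -0.0356] z 0.1274 ax 0.11 lat -0.27 fz -4.40 tz 0.028 yaw 108.23
```

```bash
python3 - <<'E'
from h import *
phi=108.2; d,n=dn(phi); z=.1270
robot.line_to([*(POST+.129*d),z],vel=.06); st('side',phi)
robot.line_to([*(POST+.109*d),z],vel=.06); robot.pause(.15); st('pre',phi)
print(robot.line_to([*(POST+.094*d),z],vel=.01,guard=6)); a=st('contact',phi); robot.pause(.2); st('contact',phi)
E
```

```text
side 9.13 fork [ 0.617  -0.0276] z 0.1268 ax 0.01 lat 0.63 fz -4.56 tz -0.019 yaw 108.23
pre 9.8 fork [ 0.6235 -0.0464] z 0.1270 ax -0.19 lat 0.30 fz -4.16 tz 0.042 yaw 108.24
True
contact 10.89 fork [ 0.6269 -0.0567] z 0.1264 ax 0.95 lat -1.01 fz 2.98 tz 0.268 yaw 108.27
contact 11.12 fork [ 0.6269 -0.0567] z 0.1264 ax -0.75 lat -3.01 fz 5.35 tz 0.206 yaw 108.27
```

```bash
python3 - <<'E'
from h import *
phi=108.2; d,n=dn(phi); z=.1269
p=robot.observe()['tool_pos'][:2].copy()
def go(ax,la,lab):
    robot.line_to([*(p+ax*d+la*n),z],vel=.01); robot.pause(.1); return st(lab,phi)
go(.001,0,'back1')
go(.001,-.0006,'lat-.6')
go(.0,-.0006,'fwd')
go(-.0005,-.0006,'fwd.5')
E
```

```text
back1 11.59 fork [ 0.6262 -0.0558] z 0.1265 ax -0.39 lat -0.16 fz -0.28 tz -0.055 yaw 108.25
lat-.6 11.97 fork [ 0.6269 -0.0555] z 0.1266 ax -0.23 lat 1.45 fz -1.08 tz -0.084 yaw 108.25
fwd 12.36 fork [ 0.6275 -0.0564] z 0.1268 ax 0.69 lat 0.40 fz -2.91 tz 0.014 yaw 108.26
fwd.5 12.74 fork [ 0.6277 -0.0569] z 0.1269 ax 1.02 lat -0.37 fz -3.49 tz 0.085 yaw 108.26
```

```bash
python3 - <<'E'
from h import *
phi=108.2; d,n=dn(phi); z=.1269
p=robot.observe()['tool_pos'][:2].copy()
for k in range(1,9):
    robot.line_to([*(p-.0004*k*d),z],vel=.01); robot.pause(.06); a,l=st(k,phi)
    if a>8 or abs(l)>5: break
E
```

```text
1 13.08 fork [ 0.6277 -0.057 ] z 0.1269 ax 3.83 lat -0.50 fz -2.67 tz 0.098 yaw 108.27
2 13.43 fork [ 0.6277 -0.0572] z 0.1269 ax 6.25 lat -0.91 fz -2.05 tz 0.058 yaw 108.29
3 13.77 fork [ 0.6278 -0.0572] z 0.1269 ax 7.73 lat -0.80 fz -1.59 tz 0.045 yaw 108.30
4 14.11 fork [ 0.6278 -0.0573] z 0.1269 ax 10.15 lat -0.93 fz -0.73 tz 0.118 yaw 108.32
```

Bedded: 10 N axial, with almost no side force or moment. I'll hold briefly, then swing in small arc steps about the felt post position with closed-loop axial force.

```bash
cat > sw.py <<'E'
from h import *
import sys,json
def swing(phi0,phi1,step,P0,push,Ft,latfix,maxlat=6,z=.1269,off=0.0):
    """push: commanded radial press (m); off: lateral offset"""
    ph=phi0
    while ph>phi1+1e-6:
        ph=max(ph-step,phi1); d,n=dn(ph)
        c=P0+(.099-push)*d+off*n
        robot.line_to([*c,z],vel=.012,rotation=[180,0,ph])
        a,l=st('%.1f p%.2f o%.2f'%(ph,push*1e3,off*1e3),ph)
        push+=np.clip((Ft-a)/6e3*.4,-.0004,.0004)
        if latfix: off+=np.clip(l/6e3*.3,-.0002,.0002)
        if a>11 or abs(l)>maxlat: print('STOP'); break
    json.dump(dict(ph=ph,push=push,off=off),open('sw.json','w'))
    return ph,push,off
E
python3 - <<'E'
from sw import *
robot.pause(.4); st('hold',108.2)
swing(108.2,101.2,1.0,np.array([.6278,-.0572]),.0013,7,True)
E
```

```text
hold 14.54 fork [ 0.6277 -0.0573] z 0.1269 ax 9.87 lat -0.66 fz -1.00 tz 0.083 yaw 108.32
107.2 p1.30 o0.00 14.88 fork [ 0.6275 -0.0572] z 0.1265 ax 10.05 lat -0.63 fz -2.32 tz 0.075 yaw 107.26
106.2 p1.10 o-0.03 15.21 fork [ 0.6275 -0.0571] z 0.1264 ax 9.31 lat -0.14 fz -2.86 tz 0.048 yaw 106.25
105.2 p0.94 o-0.04 15.53 fork [ 0.6275 -0.0571] z 0.1265 ax 8.58 lat -0.65 fz -3.25 tz 0.068 yaw 105.24
104.2 p0.84 o-0.07 15.86 fork [ 0.6275 -0.0571] z 0.1265 ax 8.13 lat 0.18 fz -3.05 tz 0.001 yaw 104.24
103.2 p0.76 o-0.06 16.18 fork [ 0.6275 -0.0571] z 0.1265 ax 7.70 lat 0.32 fz -2.63 tz 0.015 yaw 103.23
102.2 p0.72 o-0.05 16.51 fork [ 0.6275 -0.0571] z 0.1265 ax 7.20 lat 0.12 fz -2.84 tz 0.026 yaw 102.23
101.2 p0.70 o-0.04 16.83 fork [ 0.6275 -0.0571] z 0.1265 ax 7.43 lat 0.04 fz -3.30 tz 0.049 yaw 101.23
```

```bash
python3 - <<'E'
from sw import *
s=json.load(open('sw.json')); P0=np.array([.6278,-.0572])
ph,pu,of=swing(s['ph'],97.2,1.0,P0,s['push'],5.5,True)
if abs(ph-97.2)<1e-6:
    ph,pu,of=swing(ph,86.2,1.0,P0,pu,4.2,False,maxlat=8)
cv2.imwrite('pics/s4.png',robot.grab_frame('scene')[180:380,220:460].repeat(3,0).repeat(3,1))
E
```

```text
100.2 p0.67 o0.00 17.16 fork [ 0.6275 -0.057 ] z 0.1265 ax 7.61 lat -0.10 fz -3.07 tz 0.025 yaw 100.23
99.2 p0.53 o-0.01 17.48 fork [ 0.6275 -0.057 ] z 0.1265 ax 6.24 lat 0.26 fz -3.68 tz 0.001 yaw 99.23
98.2 p0.48 o0.01 17.81 fork [ 0.6275 -0.057 ] z 0.1265 ax 6.05 lat 0.03 fz -3.23 tz 0.018 yaw 98.22
97.2 p0.45 o0.01 18.13 fork [ 0.6275 -0.057 ] z 0.1265 ax 6.17 lat 0.34 fz -3.36 tz -0.001 yaw 97.22
96.2 p0.40 o0.00 18.46 fork [ 0.6275 -0.057 ] z 0.1265 ax 5.82 lat 0.92 fz -3.62 tz -0.010 yaw 96.22
95.2 p0.29 o0.00 18.78 fork [ 0.6275 -0.057 ] z 0.1265 ax 5.66 lat 0.76 fz -3.78 tz -0.047 yaw 95.21
94.2 p0.20 o0.00 19.11 fork [ 0.6275 -0.057 ] z 0.1265 ax 5.26 lat 0.82 fz -3.86 tz -0.029 yaw 94.20
93.2 p0.13 o0.00 19.43 fork [ 0.6271 -0.057 ] z 0.1264 ax 4.77 lat 3.06 fz -2.39 tz 0.366 yaw 93.23
92.2 p0.09 o0.00 19.76 fork [ 0.6272 -0.057 ] z 0.1265 ax 4.22 lat 3.39 fz -2.90 tz 0.308 yaw 92.22
91.2 p0.09 o0.00 20.08 fork [ 0.6273 -0.057 ] z 0.1265 ax 4.97 lat 3.05 fz -2.81 tz 0.199 yaw 91.22
90.2 p0.04 o0.00 20.41 fork [ 0.6274 -0.057 ] z 0.1265 ax 4.43 lat 2.49 fz -3.56 tz 0.016 yaw 90.21
89.2 p0.02 o0.00 20.73 fork [ 0.6275 -0.057 ] z 0.1265 ax 5.11 lat 2.12 fz -4.37 tz -0.198 yaw 89.19
88.2 p-0.04 o0.00 21.06 fork [ 0.6276 -0.057 ] z 0.1265 ax 4.41 lat 1.65 fz -4.69 tz -0.404 yaw 88.18
87.2 p-0.05 o0.00 21.38 fork [ 0.6278 -0.057 ] z 0.1265 ax 5.45 lat 1.03 fz -5.85 tz -0.642 yaw 87.15
86.2 p-0.14 o0.00 21.71 fork [ 0.6279 -0.057 ] z 0.1266 ax 5.04 lat 0.13 fz -6.89 tz -0.724 yaw 86.16
```

View pics/s4.png

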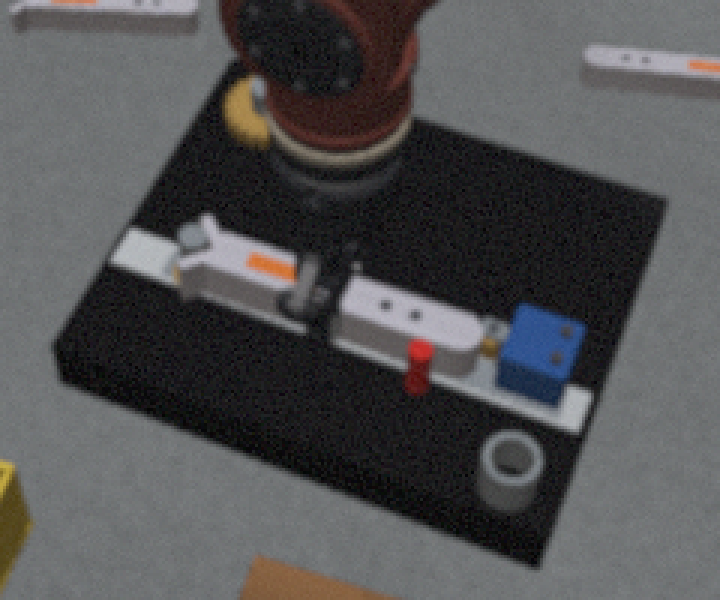

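The nose is past the roller, the fork is on the post, and the roller is now pushing the bar toward the pin. I'll ease the last bit until pin contact shows in the side force and moment.

```bash
python3 - <<'E'
from sw import *
s=json.load(open('sw.json')); P0=np.array([.6278,-.0572]); ph,pu,of=s['ph'],s['push'],0.
base=None
while ph>84.0:
    ph-=.3; d,n=dn(ph)
    robot.line_to([*(P0+(.099-pu)*d),.1267],vel=.012,rotation=[180,0,ph])
    a,l=st('%.1f'%ph,ph); tz=np.mean([robot.observe()['torque'][2] for _ in range(3)])
    pu+=np.clip((3.5-a)/6e3*.4,-.0003,.0003)
    base=tz if base is None else min(base,tz)
    if tz-base>.2 or l>4.5: print('pin',tz,base,l); break
json.dump(dict(ph=ph,push=pu,off=0),open('sw.json','w'))
E
```

```text
85.9 22.04 fork [ 0.6279 -0.057 ] z 0.1266 ax 5.14 lat 0.47 fz -6.40 tz -0.819 yaw 85.87
85.6 22.32 fork [ 0.6279 -0.057 ] z 0.1266 ax 4.24 lat 0.47 fz -6.82 tz -0.830 yaw 85.59
85.3 22.61 fork [ 0.6278 -0.057 ] z 0.1266 ax 3.41 lat 0.34 fz -7.96 tz -0.841 yaw 85.29
85.0 22.89 fork [ 0.6278 -0.057 ] z 0.1266 ax 2.66 lat 0.42 fz -8.11 tz -0.749 yaw 84.99
84.7 23.18 fork [ 0.6274 -0.0569] z 0.1266 ax 2.02 lat 4.80 fz -5.62 tz -0.161 yaw 84.72
pin -0.15107688405693798 -0.8545300610333338 4.798344082868831
```

```bash
python3 - <<'E'
from sw import *
s=json.load(open('sw.json')); P0=np.array([.6278,-.0572]); ph,pu=s['ph'],.0001
d,n=dn(84.75)
for z in(.1264,.1261):
    robot.line_to([*(P0+(.099-s['push']-.0001)*d),z],vel=.01,rotation=[180,0,84.75]); robot.pause(.1); st(z,84.75)
    if robot.observe()['ft_force'][2]>0: break
robot.set_gripper(.06); st('open',84.75)
p=robot.observe()['tool_pos']
robot.line_to([p[0],p[1],.22],vel=.08); robot.pause(.2)
robot.line_to([p[0],p[1]-.02,.32],vel=.15); robot.pause(.2)
o=robot.observe(); print(o['time'],o['tool_pos'],o['ft_force'])
import pickle; c=robot.get_calibration('wrist'); pickle.dump(c,open('w5.pkl','wb'))
cv2.imwrite('pics/w5.png',robot.grab_frame('wrist'))
cv2.imwrite('pics/s5.png',cv2.resize(robot.grab_frame('scene')[195:365,230:450],None,fx=3.5,fy=3.5,interpolation=cv2.INTER_CUBIC))
E
```

```text
0.1264 23.56 fork [ 0.6275 -0.0569] z 0.1266 ax 2.81 lat 5.75 fz -3.63 tz -0.309 yaw 84.78
0.1261 23.94 fork [ 0.6275 -0.0569] z 0.1266 ax 3.33 lat 6.70 fz -1.58 tz -0.290 yaw 84.78
open 24.39 fork [ 0.6282 -0.0573] z 0.1266 ax -0.05 lat -0.53 fz 0.31 tz 0.010 yaw 84.75
26.9583 [0.6369 0.0215 0.3188] [-0.2001  0.3516 -0.5568]
```

View pics/w5.png

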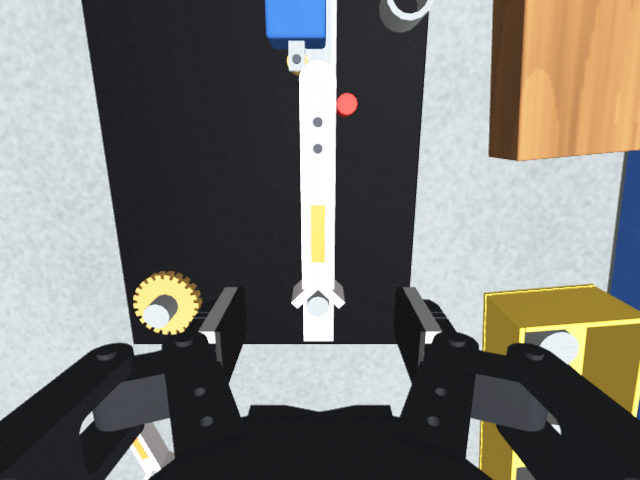

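View pics/s5.png

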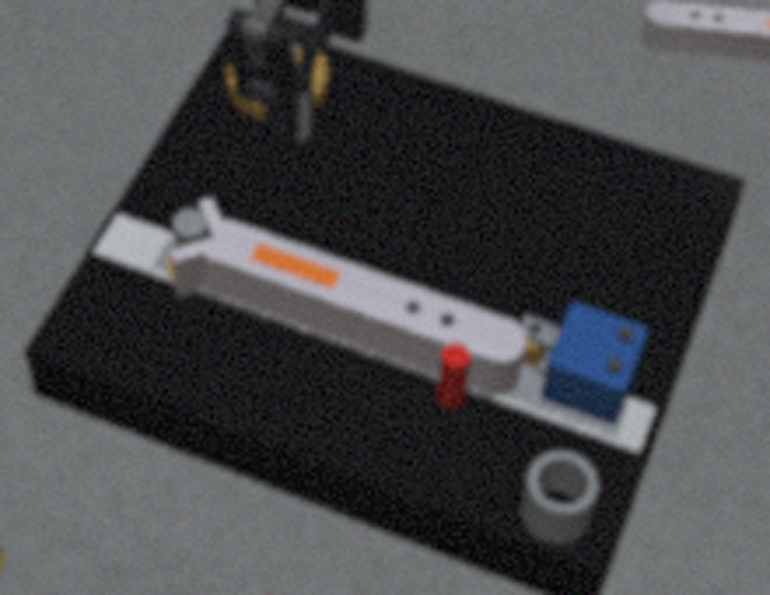

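Wrist picture: the post top at (318,305) sits in the V, the pin at (347,104) is beside the bar, and the roller at (297,62) bears on the nose. A closer crop and a measurement follow.

```bash
python3 - <<'E'
from h import *
import pickle
im=cv2.imread('pics/w5.png')
a=cv2.resize(im[40:140,265:375],None,fx=5,fy=5,interpolation=cv2.INTER_CUBIC);b=cv2.resize(im[265:345,265:375],None,fx=3.5,fy=3.5,interpolation=cv2.INTER_CUBIC)
out=np.zeros((500,550+385,3),np.uint8); out[:,:550]=a; out[:280,550:]=b; cv2.imwrite('pics/w5c.png',cv2.resize(out,(795,425)))
c=pickle.load(open('w5.pkl','rb'))
P={k:unproj(c,(u,v),z)[:2] for k,(u,v,z) in dict(post=(318,305.5,.092),pin=(346.5,104,.092),h1=(318,122,.086),h2=(317.5,149,.086),or1=(317.5,205,.086),or2=(317.5,262,.086),nose=(317,59.5,.086)).items()}
g=lambda v:np.degrees(np.arctan2(v[1],v[0]))
print(P, g(P['h1']-P['or2']), g(P['pin']-P['post'])+7.505, np.linalg.norm(P['nose']-P['post']))
u=(P['h1']-P['or2']);u/=np.linalg.norm(u);w=P['pin']-P['or2'];print('pin off axis',u[0]*w[1]-u[1]*w[0])
E
```

```text
{'post': array([ 0.6275, -0.0548]), 'pin': array([0.664 , 0.1072]), 'h1': array([0.6416, 0.0965]), 'h2': array([0.6393, 0.0764]), 'or1': array([0.6352, 0.0319]), 'or2': array([ 0.6306, -0.0172]), 'nose': array([0.645 , 0.1406])} 84.46163475115209 84.8186348607877 0.1962193935104655
pin off axis -0.021278238799075137
```

View pics/w5c.png

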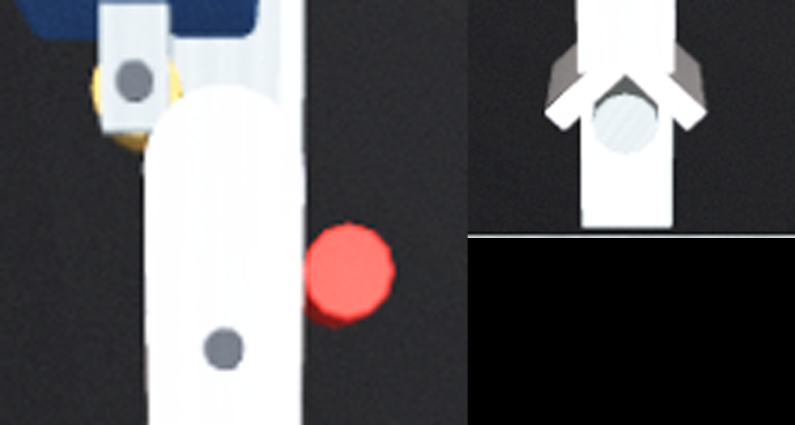

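The crop shows the pin touching the bar's side, the roller on the nose and the post seated in the V. The gripper is well clear, so I'm handing in.

```bash
python3 - <<'E'
from h import *
robot.pause(.3); print(robot.job_done(), robot.observe()['time'])
E
```

```text
the job is handed in; nothing more can be done
the job is handed in; nothing more can be done
```

The bar now lies in line: fork on the post, side against the red pin and held there by the roller. The robot is clear and I handed the job in at about 27 s.

- **Pushing on:** I gripped the bar at its middle and pushed the fork onto the post with the bar about 0.41 rad askew. The push reached about 10 N and was held for about 0.5 s.
- **Swinging:** I turned the bar about the post in small arc steps. The push on the fork went from about 10 N down to 4–5 N past the roller and about 2–3 N at the end. I stopped when the side force and moment showed contact with the pin. The side force reached about 7 N just before release, well under 15 N. The force on the pin itself was not measured directly.
- **Last checks:** In the close crops the post sits in the V, the pin touches the side and the roller bears on the nose. The pin measured 21.3 mm off the bar's axis against 22 nominal, and the bar's direction was within about 0.4° of the line; both are within the accuracy of the camera. The gear and sleeve on the plate look unmoved. I did not recheck the table bystanders, but the arm never went near them.
- **What went wrong on the way:** The first guarded slide stopped early because the bar was being pressed into the plate, so I lifted it by less than 1 mm. The first touch on the post was a little to one side, which I felt and corrected before the 10 N push.

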